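# Top up the paint-pot crate and close its keeper

### The job

Two cells of the wooden paint crate are empty: stand the two spare sample pots in them, upright and right down on the pads, lowering them rather than dropping them. Then swing the keeper bar a quarter turn over the pots, fully to its closed stop. Leave the pots that are already in the crate where they are, and do not disturb the wide pot, the cup or the glue bottle.

Things in the scene. Friction and masses are not known exactly. Their poses are not given: they have to be found in the camera images.
- crate: wooden crate fixed to the bench, 2 x 3 open square cells. Origin under the centre of the cell block, at bench level; z up. Cell centres at x = -37, +37 and y = -74, 0, +74 mm; cells 64 mm square inside, walls 10 mm thick, tops at z = 50 mm. Each has a round cork pad, top at z = 11 mm, on which a pot stands (lid top then at z = 101 mm). Two cells are empty; which ones changes
- keeper (a joint): level wooden keeper bar, 235 mm long from its upright pivot, 44 wide, 8 thick, underside 108 mm above the bench (7 mm over the pots). 0 rad: open stop, along the crate's +x, clear of the cells; 1.571 rad: closed stop, along the crate's +y over the gap between the rows and the edges of the lids. Grows anticlockwise from above; starts at 0 to 0.15, stays where left
- keeper_pivot (a point): pivot axis of the keeper, at the bar's upper face (116 mm above the bench), on top of a 30 mm square post at x = 0, y = -150 mm in the crate's frame
- keeper_peg (a point): top centre of the keeper's handle, an upright round wooden peg 22 mm across and 40 mm high standing on the bar, 120 mm from the pivot axis; its top is 156 mm above the bench
- pot1: paint sample pot, a plain upright cylinder 46 mm across and 90 mm high, white body with a black lid of the same width (top 19 mm); origin at the centre of its underside, z up; 0.10 to 0.20 kg. Starts standing in one of the crate's cells
- pot2: paint sample pot, a plain upright cylinder 46 mm across and 90 mm high, white body with a black lid of the same width (top 19 mm); origin at the centre of its underside, z up; 0.10 to 0.20 kg. Starts standing in one of the crate's cells
- pot3: paint sample pot, a plain upright cylinder 46 mm across and 90 mm high, white body with a black lid of the same width (top 19 mm); origin at the centre of its underside, z up; 0.10 to 0.20 kg. Starts standing in one of the crate's cells
- pot4: paint sample pot, a plain upright cylinder 46 mm across and 90 mm high, white body with a black lid of the same width (top 19 mm); origin at the centre of its underside, z up; 0.10 to 0.20 kg. Starts standing in one of the crate's cells
- spare1: paint sample pot, a plain upright cylinder 46 mm across and 90 mm high, white body with a black lid of the same width (top 19 mm); origin at the centre of its underside, z up; 0.10 to 0.20 kg. A spare: starts standing on the bench to the right of the crate
- spare2: paint sample pot, a plain upright cylinder 46 mm across and 90 mm high, white body with a black lid of the same width (top 19 mm); origin at the centre of its underside, z up; 0.10 to 0.20 kg. A spare: starts standing on the bench to the right of the crate
- wide_pot: bystander: larger pot of the same white and black, 68 mm across and 82 mm high, too wide for the cells, standing beside or between the spares; origin at the centre of its underside
- cup: bystander: open paper coffee cup, 80 mm across the rim, 100 mm high; origin at the centre of its underside
- glue: bystander: white glue bottle with an orange cap, 60 mm across, 170 mm high; origin at the centre of its underside
Mind the look-alikes: they are no part of the job. What is shaped like the pot4 but purple is not meant.

How it is judged:
On the way, in this order (a step that is already met when the one before it is completed fails the run):
1. both spare pots stand in the crate while the keeper is still open (under 0.8 rad) (z of spare1 in the frame of crate between 0.006 and 0.017 m and x of spare1 in the frame of crate between -0.07 and 0.07 m and y of spare1 in the frame of crate between -0.107 and 0.107 m and angle between each of spare1, spare2's own z axis and vertical below 0.12 rad and linear speed of each of spare1, spare2 below 0.03 m/s and z of spare2 in the frame of crate between 0.006 and 0.017 m and x of spare2 in the frame of crate between -0.07 and 0.07 m and y of spare2 in the frame of crate between -0.107 and 0.107 m and value of joint keeper below 0.8 rad), for 0.2 s.
2. the keeper is closed (over 1.47 rad) (value of joint keeper above 1.47 rad), for 0.2 s.
At the end, for the whole second after the job is handed in: All six pots stand in the crate's cells, their undersides 6 to 17 mm above the bench (pad top 11 mm), tilted less than 0.12 rad and at rest, and the keeper is closed: joint above 1.47 rad, within 0.1 rad of its stop (z of pot1 in the frame of crate between 0.006 and 0.017 m and x of pot1 in the frame of crate between -0.07 and 0.07 m and y of pot1 in the frame of crate between -0.107 and 0.107 m and angle between each of pot1, pot2, pot3, pot4, spare1, spare2's own z axis and vertical below 0.12 rad and linear speed of each of pot1, pot2, pot3, pot4, spare1, spare2 below 0.03 m/s and z of pot2 in the frame of crate between 0.006 and 0.017 m and x of pot2 in the frame of crate between -0.07 and 0.07 m and y of pot2 in the frame of crate between -0.107 and 0.107 m and z of pot3 in the frame of crate between 0.006 and 0.017 m and x of pot3 in the frame of crate between -0.07 and 0.07 m and y of pot3 in the frame of crate between -0.107 and 0.107 m and z of pot4 in the frame of crate between 0.006 and 0.017 m and x of pot4 in the frame of crate between -0.07 and 0.07 m and y of pot4 in the frame of crate between -0.107 and 0.107 m and z of spare1 in the frame of crate between 0.006 and 0.017 m and x of spare1 in the frame of crate between -0.07 and 0.07 m and y of spare1 in the frame of crate between -0.107 and 0.107 m and z of spare2 in the frame of crate between 0.006 and 0.017 m and x of spare2 in the frame of crate between -0.07 and 0.07 m and y of spare2 in the frame of crate between -0.107 and 0.107 m and value of joint keeper above 1.47 rad); the robot touches nothing.
It fails at once if a spare pot is dropped: it falls free of the fingers at over 0.8 m/s (a drop of more than about 35 mm) ((linear speed of spare1 above 0.8 m/s and contact force between the fingers and spare1 below 0.2 N) or (linear speed of spare2 above 0.8 m/s and contact force between the fingers and spare2 below 0.2 N)).
It fails at once if a pot already in the crate is lifted more than 20 mm off its pad or tipped more than 0.5 rad (z of any of pot1, pot2, pot3, pot4 in the frame of crate above 0.031 m or angle between any of pot1, pot2, pot3, pot4's own z axis and vertical above 0.5 rad).
It fails at once if the wide pot, cup or glue bottle is moved more than 30 mm (distance of any of wide_pot, cup, glue from where it was at the start of the episode above 0.03 m).
It also fails if it takes over 67 s, if anything falls off the work surface, if the arm or the gripper's body presses on something with over 40 N, if the wrist force passes 120 N, or if a joint passes its speed limit or range.

### The arm

A 7-joint arm with a two-finger parallel gripper is mounted at the origin on the work surface. World frame = base frame: x ahead of the robot, y to its left, z up, the work surface at z = 0. Lengths are in m, angles in rad, forces in N, time in s.
With the tool pointing down it reaches from about 0.425 to 0.95 m from the base axis. Payload 16.7 kg.
Tool frame: the origin (TCP) lies between the finger pads; the fingertips stand 11 mm ahead of it and the grasp point (between the pads) lies 8 mm behind it (finger_overhang is the x of the fingertips in the tool frame, in m); x points along the fingers, y is the direction in which the jaws open and shut, and the axes are right-handed (so a half turn about x gives the same grasp; the last joint's range is limited). The gripper opens to 94 mm and grips with 3 to 60 N. Pads are 16 mm wide; open, the fingers measure 119 mm over their backs; the gripper's body (75 mm by 177 mm) begins 78 mm behind the grasp point.
Start: joints at [-1.385, 0.426, 0.074, 1.606, -0.034, 1.111, -0.067], TCP at [0.222, 0.637, 0.216] pointing down, gripper open.
Joint ranges: [-2.85, 2.85], [-0.5, 2.14], [-1.23, 1.37], [0.21, 2.46], [-1.02, 4.16], [0.16, 2.05], [-2.73, 2.73]. Speed limits (rad/s): [1.89, 1.89, 2.39, 2.39, 3.01, 3.01, 3.01].

### API

Orientations are given as a unit quaternion [w, x, y, z].
In Python, from bench import * gives the robot as it stands.
- The arm moves only by the tool step_arm, never from a script. Its argument "commands" is a list of rows, each a list of 3 entries, a list of its own where there are three numbers: the shift along the tool's x, y, z as a fraction of full scale, then the turn, a rotation vector about the tool's x, y, z as a fraction of full scale, then the closure, from 0 (fully open) to 1 (shut). A call has 1 to 10 rows; each row is the pose to reach, as a shift and turn from the pose commanded when the call began, along the tool's axes at that moment; what a row does not reach only later rows make up. Full scale, the value 1, is 0.75 m for a shift and 1.5 rad for a turn. A row lasts 1/10 s, in which the tool goes at most 50 mm and 8.59 degrees, less where a joint would pass 70% of its speed; a pose out of reach is approached as far as the arm can. A call with a number of a shift or a turn outside -1 to 1 is refused whole. A call with a gripper value outside its range is refused whole. The fingers move at their own pace and stop on an object; "grip_force" is the grip in N (left out, the last holds). Time passes only in rows, so rows that repeat a pose let the fingers close. It gives the time, the measured TCP pose, the force and the opening at its end, in the units of the state.
- read_state(): the state, without advancing time (a new reading comes with each control period).
- camera(name): name is "side" or "top" or "wrist"; returns (picture, depth): 400x640x3 uint8, red, green, blue; 400x640 float32, m along the optical axis (not along the pixel's ray), 0 where there is no reading.
- camera_info(name): a dict with "fx", "fy", "cx", "cy" (pixels), "extrinsics" (4x4, takes a point from world to camera coordinates). Camera axes: x right, y down, z forward; pixel columns grow to the right and rows downward; lengths in m; the calibration is good to about 2 mm. A picture is of the moment at which its call begins: read the wrist's pose just before it. camera_info takes no time and is no camera call; for the wrist camera it gives the pose at the moment of the call.
- job_done(): hands the job in, once; it reports no verdict.
The state is a dict: "time": time; "qpos": joint angles; "qvel": joint speeds; "joint_torque": joint torques, N m; "tcp_pos": TCP position; "eef_rot": TCP orientation; "ft_force": force on the tool from outside, world axes, zero at the start; "wrist_torque": the same for the moment, N m; "finger_gap": finger opening in m.
Only numpy, scipy, OpenCV 4.12 (cv2) and the standard library are available. Lean on these libraries where they do the work, as an engineer would, in place of code of your own. Each camera call takes 0.05 s, during which the arm holds its last target. There are 200 camera calls.

## Working session

There is one attempt and no reset: what is moved stays moved. The work goes in short steps, Python scripts to look and compute and a tool call to move; the robot and the scene stay as the last step left them, time stands still between calls to the robot, and variables do not carry over. Pictures are saved under pics/ and viewed, about 8 in all and at most 12, crops included, and the job is handed in when it is done.

Besides the shell and the picture viewer there is one more tool, called after "Emit:" as a command line: name --argument value ..., lists and objects as JSON in quotes. step_arm: Moves the arm, as the interface text tells. Its arguments: {"type":"object","properties":{"commands":{"type":"array","items":{"type":"array"}},"grip_force":{"type":"number"}},"required":["commands"]}

```bash
mkdir -p pics; ls; python3 - <<'E'
from bench import *
import cv2,numpy as np
s=read_state();print(s)
for n in ("top","side"):
    p,d=camera(n);cv2.imwrite(f"pics/{n}0.png",cv2.cvtColor(p,cv2.COLOR_RGB2BGR));np.save(f"{n}0.npy",d)
    i=camera_info(n);print(n,i)
E
```

```text
pics
{'time': 0.0, 'qpos': array([-1.38449616,  0.42672514,  0.07386825,  1.60661252, -0.03410441,
        1.11083449, -0.06710328]), 'qvel': array([ 0.00113036,  0.00053026,  0.00104877, -0.00115524, -0.00068405,
       -0.00022542, -0.001587  ]), 'joint_torque': array([ 2.44176763e-04, -9.35842538e+01,  3.66715193e+00, -4.54146481e+01,
       -4.87812201e-02,  2.06064200e-02,  8.58663225e-05]), 'tcp_pos': array([0.22232271, 0.63686884, 0.21577829]), 'eef_rot': array([ 0.69711723,  0.11772011,  0.69720292, -0.11864923]), 'ft_force': array([ 0.62502982, -0.04877772,  0.17485537]), 'wrist_torque': array([-0.01342652, -0.01953795, -0.0229261 ]), 'finger_gap': 0.09404002570042803}
top {'fx': 401.6605413331546, 'fy': 401.6605413331546, 'cx': 316.9543235611357, 'cy': 193.45330829843755, 'extrinsics': array([[-0.02946179, -0.99924746, -0.02522941,  0.00760927],
       [-0.98909419,  0.03278782, -0.14358846,  0.60645249],
       [ 0.14430762,  0.02072389, -0.98931584,  1.13563562],
       [ 0.        ,  0.        ,  0.        ,  1.        ]])}
side {'fx': 498.1838592550763, 'fy': 498.1838592550763, 'cx': 324.02295093092783, 'cy': 199.15451882878529, 'extrinsics': array([[ 0.95172045, -0.30694581,  0.00352871, -0.55848742],
       [-0.23488715, -0.73559894, -0.6353914 ,  0.2165783 ],
       [ 0.19762645,  0.60388614, -0.77218218,  1.27539078],
       [ 0.        ,  0.        ,  0.        ,  1.        ]])}
```

View pics/top0.png

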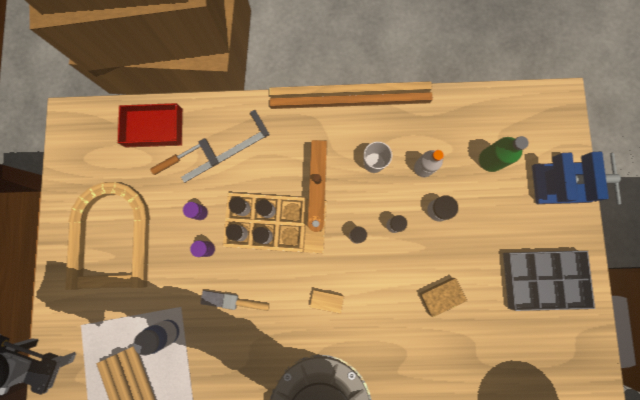

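View pics/side0.png

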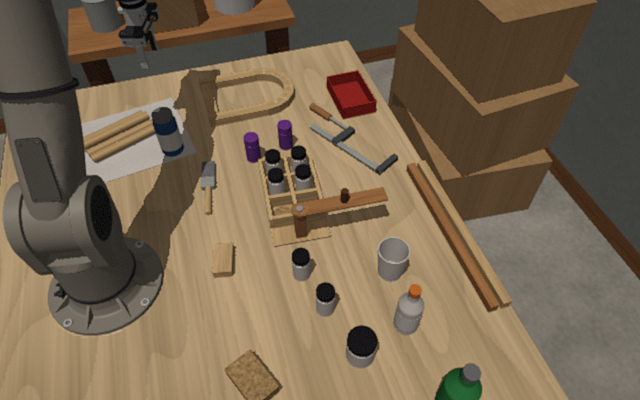

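Top view: the crate's empty cells are the two nearest the pivot, at (290,211) and (290,236). Spare candidates are black lids at (358,234), (398,223) and (445,208). The last is visibly wider, so it is the wide pot. The purple pots at (195,210) and (202,248) are look-alikes. I'll measure the heights and sizes and check an enlarged crop.

```bash
cat > h.py <<'E'
import numpy as np,cv2
from scipy.spatial.transform import Rotation as R
from bench import *
def world(n,d):
    i=camera_info(n);v,u=np.mgrid[:d.shape[0],:d.shape[1]]
    c=np.stack([(u-i["cx"])*d/i["fx"],(v-i["cy"])*d/i["fy"],d],-1)
    E=i["extrinsics"];w=(c-E[:3,3])@E[:3,:3]
    w[d==0]=np.nan;return w
def rot(s): return R.from_quat(s["eef_rot"],scalar_first=True)
E
python3 - <<'E'
from h import *
im=cv2.imread("pics/top0.png")
cv2.imwrite("pics/crop0.png",cv2.resize(im[125:265,175:475],None,fx=2.6,fy=2.6,interpolation=cv2.INTER_CUBIC))
w=world("top",np.load("top0.npy"))
def blob(name,u,v,r,z0,z1):
    p=w[v-r:v+r+1,u-r:u+r+1].reshape(-1,3);p=p[(p[:,2]>z0)&(p[:,2]<z1)]
    (c,rad)=cv2.minEnclosingCircle(p[:,:2].astype(np.float32))
    print(name,len(p),p.mean(0).round(4),"circ",np.round(c,4),round(rad*2,4))
for n,u,v in (("A",358,234),("B",398,223),("W",445,208),("p",238,205),("p",264,207),("p",236,231),("p",262,233)):
    blob(n,u,v,18 if n in"ABW" else 13,.072 if n=="W" else .075,.115)
reg=w[185:255,215:330].reshape(-1,3)
p=reg[(reg[:,2]>.043)&(reg[:,2]<.055)]
r=cv2.minAreaRect(p[:,:2].astype(np.float32));print("walls",len(p),r)
k=w[135:260,295:335].reshape(-1,3)
b=k[(k[:,2]>.108)&(k[:,2]<.124)];print("bar",len(b),cv2.minAreaRect(b[:,:2].astype(np.float32)),b.min(0),b.max(0))
g=k[(k[:,2]>.145)];print("peg",len(g),g.mean(0))
for n,u,v in (("empty",290,211),("empty",290,236),("bench",340,260)): print(n,w[v,u].round(4))
print(rot(read_state()).as_matrix().round(3))
E
```

```text
A 219 [ 0.4812 -0.1228  0.0904] circ [ 0.4813 -0.1232] 0.0461
B 224 [ 0.5093 -0.2346  0.0901] circ [ 0.5096 -0.2355] 0.0457
W 473 [ 0.5502 -0.3703  0.0825] circ [ 0.5511 -0.3713] 0.0688
p 237 [0.5724 0.2133 0.0997] circ [0.5733 0.215 ] 0.046
p 230 [0.5636 0.1387 0.1002] circ [0.5646 0.1398] 0.0464
p 241 [0.4979 0.2216 0.0997] circ [0.4977 0.2233] 0.0466
p 233 [0.4876 0.1481 0.1001] circ [0.4883 0.1497] 0.0461
walls 1510 ((0.5280519723892212, 0.14455589652061462), (0.23287203907966614, 0.15801271796226501), 84.5560531616211)
bar 1353 ((0.6203441619873047, -0.012366078794002533), (0.04405147582292557, 0.2562093138694763), 86.04991149902344) [ 0.4925739  -0.04266238  0.11021179] [0.74938001 0.01684413 0.12348134]
peg 56 [ 0.63230406 -0.01364647  0.15558506]
empty [0.5604 0.0717 0.0135]
empty [0.4859 0.0734 0.0105]
bench [ 0.4108 -0.073   0.0005]
[[-0.     0.33   0.944]
 [-0.001  0.944 -0.33 ]
 [-1.    -0.001  0.   ]]
```

View pics/crop0.png

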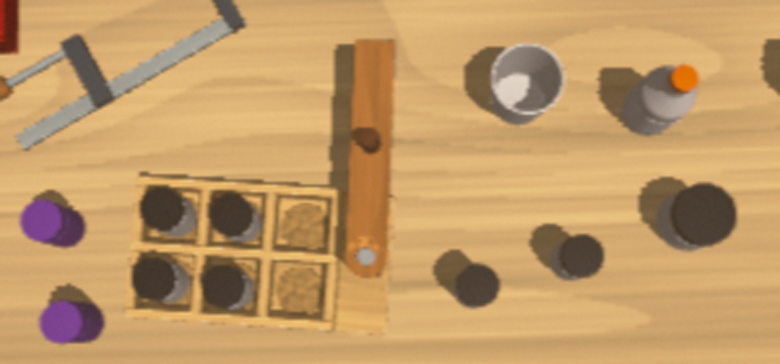

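Measurements:
- **Lids:** A and B are 46 mm across with tops at 90 mm, so they are the spares. The third is 69 mm wide and 82 mm high, so it is the wide pot. The enlarged crop agrees.
- **Crate:** centre (0.528, 0.1446), yaw about −5.4°. Pivot at about (0.514, −0.005), and the keeper is at about 0.03 rad.
- **Empty cells:** (0.558, 0.067) and (0.484, 0.074).

Next I'll work out the moves.

```bash
cat >> h.py <<'E'
def target(x,y,z,jaw=-5.44,s=None,quiet=0):
    "shift/turn fractions to TCP (x,y,z), tool down, jaw axis at angle jaw (deg)"
    s=s or read_state();r=rot(s);a=np.radians(jaw)
    X=np.array([0,0,-1.]);Y=np.array([np.cos(a),np.sin(a),0]);T=R.from_matrix(np.stack([X,Y,np.cross(X,Y)],1))
    sh=r.inv().apply(np.array([x,y,z])-s["tcp_pos"])/.75;tu=(r.inv()*T).as_rotvec()/1.5
    print((x,y,z),"shift",sh.round(4),"turn",tu.round(4))
E
python3 -c "
from h import *
target(.5,.3,.24,35)"
```

```text
(0.5, 0.3, 0.24) shift [-0.0318 -0.3022  0.4976] turn [4.161e-01 3.000e-04 7.000e-04]
```

Emit:
step_arm --commands '[[[-0.032,-0.302,0.498],[0.416,0,0.0007],0],[[-0.032,-0.302,0.498],[0.416,0,0.0007],0],[[-0.032,-0.302,0.498],[0.416,0,0.0007],0],[[-0.032,-0.302,0.498],[0.416,0,0.0007],0],[[-0.032,-0.302,0.498],[0.416,0,0.0007],0],[[-0.032,-0.302,0.498],[0.416,0,0.0007],0],[[-0.032,-0.302,0.498],[0.416,0,0.0007],0],[[-0.032,-0.302,0.498],[0.416,0,0.0007],0],[[-0.032,-0.302,0.498],[0.416,0,0.0007],0],[[-0.032,-0.302,0.498],[0.416,0,0.0007],0]]'

```text
time: 1.1
tcp_pos: [0.5037, 0.2952, 0.2408]
eef_rot: [0.627, 0.329, 0.625, -0.329]
ft_force: [-0.8, 0.3, -0.0]
finger_gap: 0.0938
```

```bash
python3 -c "
from h import *
target(.4812,-.123,.2)"
```

```text
(0.4812, -0.123, 0.2) shift [ 0.0545 -0.3412  0.442 ] turn [ 0.4657  0.0005 -0.0012]
```

Emit:
step_arm --commands '[[[0.03,-0.341,0.442],[0.466,0,-0.001],0],[[0.03,-0.341,0.442],[0.466,0,-0.001],0],[[0.03,-0.341,0.442],[0.466,0,-0.001],0],[[0.03,-0.341,0.442],[0.466,0,-0.001],0],[[0.03,-0.341,0.442],[0.466,0,-0.001],0],[[0.03,-0.341,0.442],[0.466,0,-0.001],0],[[0.0545,-0.341,0.442],[0.466,0,-0.001],0],[[0.0545,-0.341,0.442],[0.466,0,-0.001],0],[[0.0545,-0.341,0.442],[0.466,0,-0.001],0],[[0.0545,-0.341,0.442],[0.466,0,-0.001],0]]'

```text
time: 2.1
tcp_pos: [0.4802, -0.1205, 0.1987]
eef_rot: [-0.476, -0.522, -0.477, 0.523]
ft_force: [0.2, 0.1, 0.7]
finger_gap: 0.094
```

```bash
python3 - <<'E'
from h import *
target(.4812,-.123,.067)
p,d=camera("wrist");cv2.imwrite("pics/w1.png",cv2.cvtColor(p,cv2.COLOR_RGB2BGR))
w=world("wrist",d).reshape(-1,3)
q=w[(w[:,2]>.08)&(w[:,2]<.1)&(np.hypot(w[:,0]-.481,w[:,1]+.123)<.035)]
print(len(q)); 
if len(q): print(q.mean(0),cv2.minEnclosingCircle(q[:,:2].astype(np.float32)))
E
```

```text
(0.4812, -0.123, 0.067) shift [0.1756 0.0019 0.0032] turn [0.0018 0.0003 0.0012]
2122
[ 0.48299929 -0.12034773  0.08938665] ((0.4828704297542572, -0.12166953831911087), 0.0230486411601305)
```

View pics/w1.png

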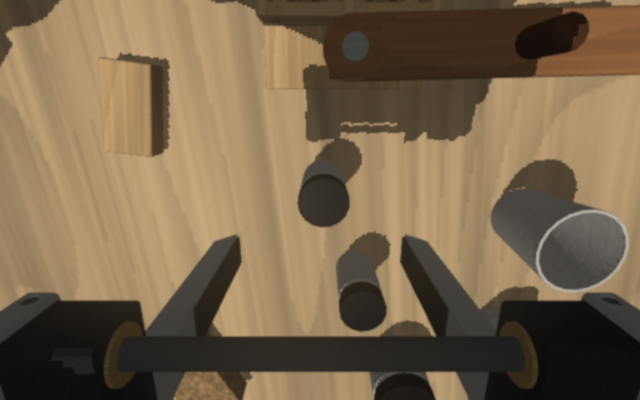

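Wrist view: the spare A lid is at (323,200), between the jaws and ahead of them. B is at (361,305) and the wide pot is below it at (400,390). The wrist depth puts A within 2 mm of the top camera's position. Descending and gripping.

Emit:
step_arm --commands '[[[0.03,0.0025,0.0025],[0.002,0,0.001],0],[[0.07,0.0025,0.0025],[0.002,0,0.001],0],[[0.11,0.0025,0.0025],[0.002,0,0.001],0],[[0.15,0.0025,0.0025],[0.002,0,0.001],0],[[0.1755,0.0025,0.0025],[0.002,0,0.001],0],[[0.1755,0.0025,0.0025],[0.002,0,0.001],0],[[0.1755,0.0025,0.0025],[0.002,0,0.001],1],[[0.1755,0.0025,0.0025],[0.002,0,0.001],1],[[0.1755,0.0025,0.0025],[0.002,0,0.001],1],[[0.1755,0.0025,0.0025],[0.002,0,0.001],1]]' --grip_force 25

```text
time: 3.15
tcp_pos: [0.4832, -0.1197, 0.0684]
eef_rot: [0.477, 0.523, 0.476, -0.521]
ft_force: [-0.6, 0.6, -0.1]
finger_gap: 0.0657
```

Emit:
step_arm --commands '[[[0,0,0],[0,0,0],1],[[0,0,0],[0,0,0],1],[[0,0,0],[0,0,0],1],[[0,0,0],[0,0,0],1]]'

```text
time: 3.55
tcp_pos: [0.4828, -0.1199, 0.0677]
eef_rot: [0.477, 0.523, 0.477, -0.522]
ft_force: [-1.3, 0.5, 4.8]
finger_gap: 0.0459
```

```bash
python3 -c "
from h import *
target(.482,-.1225,.24)"
```

```text
(0.482, -0.1225, 0.24) shift [-0.2297 -0.0005  0.0035] turn [ 0.0025 -0.0003 -0.0005]
```

Emit:
step_arm --commands '[[[-0.01,0,0],[0.0,0,0],1],[[-0.04,0,0],[0,0,0],1],[[-0.08,0,0],[0,0,0],1],[[-0.13,0,0],[0,0,0],1],[[-0.18,0,0],[0,0,0],1],[[-0.215,0,0],[0,0,0],1],[[-0.23,0,0],[0,0,0],1],[[-0.23,0,0],[0,0,0],1]]'

```text
time: 4.35
tcp_pos: [0.4831, -0.1199, 0.2411]
eef_rot: [0.477, 0.523, 0.476, -0.521]
ft_force: [-0.0, 0.6, -1.9]
finger_gap: 0.0457
```

```bash
python3 -c "
from h import *
target(.558,.069,.24)"
```

```text
(0.558, 0.069, 0.24) shift [ 0.0021  0.0766 -0.2598] turn [ 0.0027 -0.0009 -0.0018]
```

Emit:
step_arm --commands '[[[0,0.005,-0.015],[0,0,0],1],[[0,0.016,-0.055],[0,0,0],1],[[0,0.031,-0.105],[0,0,0],1],[[0,0.046,-0.155],[0,0,0],1],[[0,0.06,-0.205],[0,0,0],1],[[0,0.071,-0.24],[0,0,0],1],[[0,0.0766,-0.26],[0.0027,0,0],1],[[0,0.0766,-0.26],[0.0027,0,0],1],[[0,0.0766,-0.26],[0.0027,0,0],1]]'

```text
time: 5.25
tcp_pos: [0.557, 0.0682, 0.2393]
eef_rot: [-0.476, -0.523, -0.475, 0.524]
ft_force: [0.0, -1.4, -1.0]
finger_gap: 0.0456
```

```bash
python3 - <<'E'
from h import *
target(.558,.069,.079)
p,d=camera("wrist");cv2.imwrite("pics/w2.png",cv2.cvtColor(p,cv2.COLOR_RGB2BGR))
p,d=camera("top");cv2.imwrite("pics/t2.png",cv2.resize(cv2.cvtColor(p,cv2.COLOR_RGB2BGR)[150:280,200:360],None,fx=4,fy=4))
E
```

```text
(0.558, 0.069, 0.079) shift [ 0.2137  0.0014 -0.0014] turn [-0.0006  0.0007  0.0005]
```

View pics/w2.png

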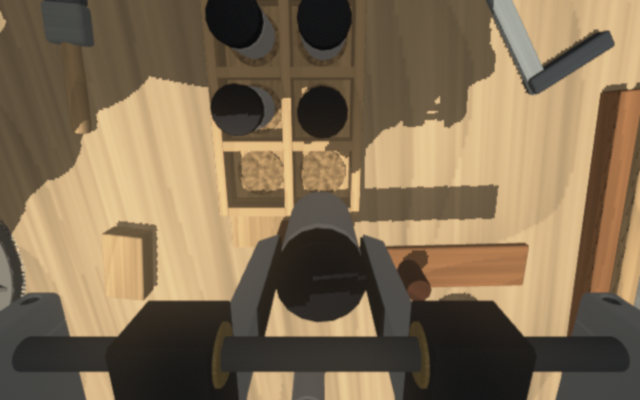

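The pot hangs upright between the fingers, and the pad of the target cell is at (323,172) ahead of it (perspective view). Lowering gently.

Emit:
step_arm --commands '[[[0.02,0.0014,-0.0014],[0,0,0],1],[[0.05,0.0014,-0.0014],[0,0,0],1],[[0.08,0.0014,-0.0014],[0,0,0],1],[[0.11,0.0014,-0.0014],[0,0,0],1],[[0.14,0.0014,-0.0014],[0,0,0],1],[[0.165,0.0014,-0.0014],[0,0,0],1],[[0.185,0.0014,-0.0014],[0,0,0],1],[[0.198,0.0014,-0.0014],[0,0,0],1],[[0.206,0.0014,-0.0014],[0,0,0],1],[[0.206,0.0014,-0.0014],[0,0,0],1]]'

```text
time: 6.35
tcp_pos: [0.5586, 0.0698, 0.0853]
eef_rot: [0.476, 0.523, 0.476, -0.523]
ft_force: [0.0, -1.1, -1.0]
finger_gap: 0.0457
```

Emit:
step_arm --commands '[[[0.001,0,0],[0,0,0],1],[[0.003,0,0],[0,0,0],1],[[0.0045,0,0],[0,0,0],1],[[0.006,0,0],[0,0,0],1],[[0.006,0,0],[0,0,0],1],[[0.006,0,0],[0,0,0],1]]'

```text
time: 6.95
tcp_pos: [0.5588, 0.0701, 0.0813]
eef_rot: [0.476, 0.523, 0.476, -0.523]
ft_force: [-0.2, -0.2, -0.6]
finger_gap: 0.0457
```

Emit:
step_arm --commands '[[[0.001,0,0],[0,0,0],1],[[0.002,0,0],[0,0,0],1],[[0.003,0,0],[0,0,0],1],[[0.0035,0,0],[0,0,0],1],[[0.0035,0,0],[0,0,0],1]]'

```text
time: 7.45
tcp_pos: [0.5588, 0.07, 0.0788]
eef_rot: [0.476, 0.523, 0.476, -0.523]
ft_force: [-1.7, 0.7, 5.2]
finger_gap: 0.0458
```

Contact: 5 N upward. Releasing to a 60 mm gap, then rising.

Emit:
step_arm --commands '[[[0,0,0],[0,0,0],0.36],[[0,0,0],[0,0,0],0.36],[[0,0,0],[0,0,0],0.36],[[0,0,0],[0,0,0],0.36],[[-0.03,0,0],[0,0,0],0.36],[[-0.08,0,0],[0,0,0],0.36],[[-0.14,0,0],[0,0,0],0.36],[[-0.18,0,0],[0,0,0],0.36],[[-0.18,0,0],[0,0,0],0]]'

```text
time: 8.35
tcp_pos: [0.5607, 0.0702, 0.2175]
eef_rot: [0.476, 0.526, 0.475, -0.521]
ft_force: [-0.2, -0.5, -0.9]
finger_gap: 0.065
```

```bash
python3 - <<'E'
from h import *
target(.5094,-.235,.2)
p,d=camera("top");cv2.imwrite("pics/t3.png",cv2.cvtColor(p,cv2.COLOR_RGB2BGR))
w=world("top",d).reshape(-1,3)
for n,x,y in (("B",.5094,-.235),("placed",.558,.068)):
    q=w[(w[:,2]>.08)&(w[:,2]<.115)&(np.hypot(w[:,0]-x,w[:,1]-y)<.03)]
    print(n,len(q),q.mean(0).round(4) if len(q) else "")
E
```

```text
(0.5094, -0.235, 0.2) shift [ 0.0218 -0.0294  0.4116] turn [-0.0003 -0.0022 -0.004 ]
B 220 [ 0.5094 -0.2348  0.0903]
placed 6 [0.5552 0.0445 0.0971]
```

Emit:
step_arm --commands '[[[0,-0.029,0.411],[0,-0.002,-0.004],0],[[0,-0.029,0.411],[0,-0.002,-0.004],0],[[0,-0.029,0.411],[0,-0.002,-0.004],0],[[0,-0.029,0.411],[0,-0.002,-0.004],0],[[0.02,-0.029,0.411],[0,-0.002,-0.004],0],[[0.02,-0.029,0.411],[0,-0.002,-0.004],0],[[0.02,-0.029,0.411],[0,-0.002,-0.004],0],[[0.02,-0.029,0.411],[0,-0.002,-0.004],0],[[0.02,-0.029,0.411],[0,-0.002,-0.004],0]]'

```text
time: 9.3
tcp_pos: [0.5078, -0.2338, 0.1977]
eef_rot: [-0.475, -0.521, -0.477, 0.525]
ft_force: [-0.1, 0.0, 0.1]
finger_gap: 0.094
```

```bash
python3 - <<'E'
from h import *
p,d=camera("wrist");w=world("wrist",d).reshape(-1,3)
q=w[(w[:,2]>.08)&(w[:,2]<.1)&(np.hypot(w[:,0]-.5094,w[:,1]+.235)<.035)]
print(len(q),q.mean(0),cv2.minEnclosingCircle(q[:,:2].astype(np.float32)))
p,d=camera("top");w=world("top",d).reshape(-1,3)
q=w[(w[:,2]>.08)&(w[:,2]<.115)&(np.hypot(w[:,0]-.558,w[:,1]-.068)<.03)]
print("placed",len(q),q.mean(0).round(4),q.max(0).round(4),q.min(0).round(4))
target(.51,-.235,.067)
E
```

```text
2143 [ 0.51097864 -0.2343566   0.08937967] ((0.5109459161758423, -0.2356877624988556), 0.02300569973886013)
placed 220 [0.5569 0.0659 0.101 ] [0.5798 0.0892 0.107 ] [0.5349 0.044  0.082 ]
(0.51, -0.235, 0.067) shift [0.1748 0.0036 0.0019] turn [0.0014 0.0015 0.0039]
```

Spare A's lid is at z = 0.101 m and (0.557, 0.066), centred in its cell. Descending on B.

Emit:
step_arm --commands '[[[0.03,0.0036,0.002],[0.0014,0.0015,0.004],0],[[0.07,0.0036,0.002],[0.0014,0.0015,0.004],0],[[0.11,0.0036,0.002],[0.0014,0.0015,0.004],0],[[0.15,0.0036,0.002],[0.0014,0.0015,0.004],0],[[0.1748,0.0036,0.002],[0.0014,0.0015,0.004],0],[[0.1748,0.0036,0.002],[0.0014,0.0015,0.004],0],[[0.1748,0.0036,0.002],[0.0014,0.0015,0.004],1],[[0.1748,0.0036,0.002],[0.0014,0.0015,0.004],1],[[0.1748,0.0036,0.002],[0.0014,0.0015,0.004],1],[[0.1748,0.0036,0.002],[0.0014,0.0015,0.004],1]]'

```text
time: 10.4
tcp_pos: [0.5101, -0.2368, 0.0682]
eef_rot: [0.476, 0.524, 0.475, -0.523]
ft_force: [-1.2, -0.2, 0.7]
finger_gap: 0.0655
```

Emit:
step_arm --commands '[[[0,0,0],[0,0,0],1],[[0,0,0],[0,0,0],1],[[0,0,0],[0,0,0],1],[[0,0,0],[0,0,0],1],[[-0.01,0,0],[0.0,0,0],1],[[-0.02,0,0],[0,0,0],1],[[-0.02,0,0],[0,0,0],1]]'

```text
time: 11.1
tcp_pos: [0.5101, -0.2371, 0.0835]
eef_rot: [0.476, 0.524, 0.474, -0.523]
ft_force: [-0.4, -0.4, -1.7]
finger_gap: 0.0456
```

Emit:
step_arm --commands '[[[-0.03,0,0],[0,0,0],1],[[-0.07,0,0],[0,0,0],1],[[-0.12,0,0],[0,0,0],1],[[-0.17,0,0],[0,0,0],1],[[-0.2,0,0],[0,0,0],1],[[-0.21,0,0],[0,0,0],1],[[-0.21,0,0],[0,0,0],1]]'

```text
time: 11.8
tcp_pos: [0.5098, -0.2366, 0.2402]
eef_rot: [0.476, 0.524, 0.475, -0.523]
ft_force: [0.5, -0.9, -2.1]
finger_gap: 0.0454
```

```bash
python3 -c "
from h import *
target(.484,.073,.24)"
```

```text
(0.484, 0.073, 0.24) shift [ 1.000e-04 -7.420e-02 -4.075e-01] turn [-0.0013  0.     -0.0013]
```

Emit:
step_arm --commands '[[[0,-0.003,-0.02],[0,0,0],1],[[0,-0.013,-0.07],[0,0,0],1],[[0,-0.023,-0.13],[0,0,0],1],[[0,-0.035,-0.19],[0,0,0],1],[[0,-0.046,-0.25],[0,0,0],1],[[0,-0.057,-0.31],[0,0,0],1],[[0,-0.067,-0.36],[0,0,0],1],[[0,-0.073,-0.397],[0,0,0],1],[[0,-0.0742,-0.4075],[0,0,0],1],[[0,-0.0742,-0.4075],[0,0,0],1]]'

```text
time: 12.8
tcp_pos: [0.4831, 0.0736, 0.2384]
eef_rot: [-0.476, -0.523, -0.476, 0.524]
ft_force: [-0.2, -1.0, -2.0]
finger_gap: 0.0457
```

```bash
python3 -c "
from h import *
target(.484,.073,.084)"
```

```text
(0.484, 0.073, 0.084) shift [0.2059 0.0015 0.0004] turn [-0.0001  0.0011  0.0007]
```

Emit:
step_arm --commands '[[[0.02,0.001,0],[0,0,0],1],[[0.05,0.001,0],[0,0,0],1],[[0.08,0.001,0],[0,0,0],1],[[0.11,0.001,0],[0,0,0],1],[[0.14,0.001,0],[0,0,0],1],[[0.165,0.001,0],[0,0,0],1],[[0.185,0.001,0],[0,0,0],1],[[0.198,0.001,0],[0,0,0],1],[[0.206,0.001,0],[0,0,0],1],[[0.206,0.001,0],[0,0,0],1]]'

```text
time: 13.8
tcp_pos: [0.4844, 0.0719, 0.0847]
eef_rot: [-0.475, -0.524, -0.475, 0.524]
ft_force: [0.6, -0.1, -0.6]
finger_gap: 0.0457
```

Emit:
step_arm --commands '[[[0.001,0,0],[0,0,0],1],[[0.002,0,0],[0,0,0],1],[[0.003,0,0],[0,0,0],1],[[0.004,0,0],[0,0,0],1],[[0.004,0,0],[0,0,0],1]]'

```text
time: 14.3
tcp_pos: [0.4846, 0.0728, 0.0823]
eef_rot: [0.475, 0.524, 0.475, -0.524]
ft_force: [0.2, 0.2, -0.8]
finger_gap: 0.0456
```

Emit:
step_arm --commands '[[[0.001,0,0],[0,0,0],1],[[0.002,0,0],[0,0,0],1],[[0.003,0,0],[0,0,0],1],[[0.004,0,0],[0,0,0],1],[[0.004,0,0],[0,0,0],1]]'

```text
time: 14.8
tcp_pos: [0.4845, 0.0727, 0.0791]
eef_rot: [-0.475, -0.524, -0.475, 0.524]
ft_force: [-0.5, -0.2, -0.5]
finger_gap: 0.0454
```

Emit:
step_arm --commands '[[[0.001,0,0],[0,0,0],1],[[0.0015,0,0],[0,0,0],1],[[0.002,0,0],[0,0,0],1],[[0.002,0,0],[0,0,0],1]]'

```text
time: 15.2
tcp_pos: [0.485, 0.0727, 0.0783]
eef_rot: [0.475, 0.524, 0.475, -0.523]
ft_force: [-2.6, -0.7, 12.8]
finger_gap: 0.0456
```

Contact: 13 N upward. Releasing.

Emit:
step_arm --commands '[[[-0.001,0,0],[0,0,0],1],[[-0.001,0,0],[0,0,0],0.36],[[-0.001,0,0],[0,0,0],0.36],[[-0.001,0,0],[0,0,0],0.36],[[-0.001,0,0],[0,0,0],0.36],[[-0.03,0,0],[0,0,0],0.36],[[-0.08,0,0],[0,0,0],0.36],[[-0.14,0,0],[0,0,0],0.36],[[-0.18,0,0],[0,0,0],0.36],[[-0.18,0,0],[0,0,0],0.36]]'

```text
time: 16.2
tcp_pos: [0.4864, 0.0732, 0.2164]
eef_rot: [0.476, 0.526, 0.474, -0.522]
ft_force: [1.1, -0.8, -0.9]
finger_gap: 0.0599
```

```bash
python3 - <<'E'
from h import *
p,d=camera("side");im=cv2.cvtColor(p,cv2.COLOR_RGB2BGR);cv2.imwrite("pics/s4.png",cv2.resize(im[120:280,210:430],None,fx=3,fy=3,interpolation=cv2.INTER_CUBIC))
p,d=camera("top");w=world("top",d).reshape(-1,3)
q=w[(w[:,2]>.145)&(w[:,2]<.165)&(np.hypot(w[:,0]-.632,w[:,1]+.0136)<.03)];print("peg",len(q),q.mean(0))
target(.45,-.05,.24,-5.44)
E
```

```text
peg 56 [ 0.63244547 -0.01356182  0.15589659]
(0.45, -0.05, 0.24) shift [-0.0361 -0.0301  0.1677] turn [-0.0013 -0.0005 -0.001 ]
```

View pics/s4.png

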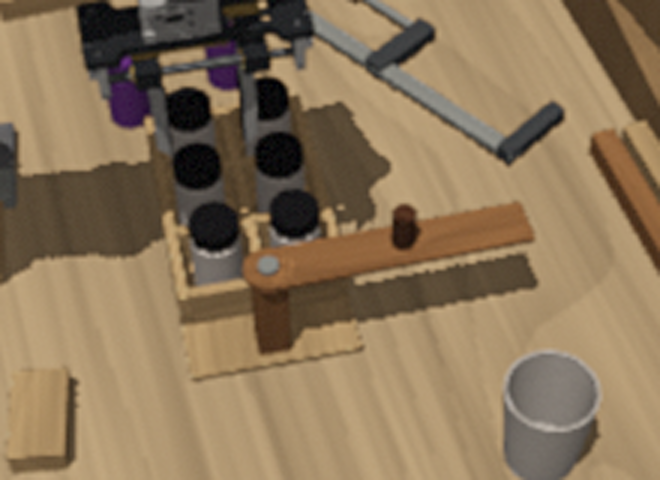

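Side view: all six pots are seated. The two spares' lids are at (213,225) and (293,213) in the crop, and the keeper is still open with its peg at (403,228). I'll grip the peg with the jaws tangential and swing it along the arc while turning the tool with it.

```bash
python3 -c "
from h import *
target(.56,.03,.22,-50)"
```

```text
(0.56, 0.03, 0.22) shift [-0.0091  0.1055  0.0474] turn [ 0.5172 -0.0009 -0.0008]
```

Emit:
step_arm --commands '[[[-0.009,0.105,0.047],[0.517,0,0],0],[[-0.009,0.105,0.047],[0.517,0,0],0],[[-0.009,0.105,0.047],[0.517,0,0],0],[[-0.009,0.105,0.047],[0.517,0,0],0],[[-0.009,0.105,0.047],[0.517,0,0],0],[[-0.009,0.105,0.047],[0.517,0,0],0],[[-0.009,0.105,0.047],[0.517,0,0],0]]'

```text
time: 17.0
tcp_pos: [0.559, 0.0301, 0.2186]
eef_rot: [-0.243, -0.664, -0.243, 0.665]
ft_force: [-0.1, 0.6, 0.4]
finger_gap: 0.0941
```

```bash
python3 -c "
from h import *
target(.6335,-.0133,.2,-93.95)"
```

```text
(0.6335, -0.0133, 0.2) shift [ 0.0248  0.1082 -0.0386] turn [ 0.5135  0.0008 -0.0008]
```

Emit:
step_arm --commands '[[[0.0,0.108,-0.0386],[0.513,0,0],0],[[0.0,0.108,-0.0386],[0.513,0,0],0],[[0,0.108,-0.0386],[0.513,0,0],0],[[0.02,0.108,-0.0386],[0.513,0,0],0],[[0.0248,0.108,-0.0386],[0.513,0,0],0],[[0.0248,0.108,-0.0386],[0.513,0,0],0],[[0.0248,0.108,-0.0386],[0.513,0,0],0]]'

```text
time: 17.7
tcp_pos: [0.6336, -0.0133, 0.2008]
eef_rot: [-0.023, 0.707, -0.024, -0.707]
ft_force: [0.2, 0.0, 0.0]
finger_gap: 0.0938
```

```bash
python3 -c "
from h import *
target(.6335,-.0133,.138,-93.95)
p,d=camera('wrist');w=world('wrist',d).reshape(-1,3)
q=w[(w[:,2]>.15)&(w[:,2]<.162)&(np.hypot(w[:,0]-.6335,w[:,1]+.0133)<.025)]
print(len(q))
if len(q):print(q.mean(0),cv2.minEnclosingCircle(q[:,:2].astype(np.float32)))"
```

```text
(0.6335, -0.0133, 0.138) shift [ 0.0837 -0.0001  0.0002] turn [ 0.0021 -0.     -0.0006]
763
[ 0.63550659 -0.01442399  0.15548989] ((0.6346770524978638, -0.014413295313715935), 0.0108936857432127)
```

Emit:
step_arm --commands '[[[0.02,0,0],[0,0,0],0],[[0.05,0,0],[0,0,0],0],[[0.075,0,0],[0,0,0],0],[[0.083,0,0],[0,0,0],0],[[0.083,0,0],[0,0,0],0.6],[[0.083,0,0],[0,0,0],1],[[0.083,0,0],[0,0,0],1],[[0.083,0,0],[0,0,0],1],[[0.083,0,0],[0,0,0],1],[[0.083,0,0],[0,0,0],1]]' --grip_force 20

```text
time: 18.75
tcp_pos: [0.6339, -0.0134, 0.139]
eef_rot: [-0.025, 0.707, -0.025, -0.706]
ft_force: [0.4, -0.2, -0.6]
finger_gap: 0.0493
```

Emit:
step_arm --commands '[[[0,0,0],[0,0,0],1],[[0,0,0],[0,0,0],1],[[0,0,0],[0,0,0],1]]'

```text
time: 19.05
tcp_pos: [0.6338, -0.0134, 0.1387]
eef_rot: [-0.025, 0.707, -0.025, -0.706]
ft_force: [-0.1, -1.0, -0.1]
finger_gap: 0.0253
```

```bash
cat >> h.py <<'E'
PIV=np.array([.5142,-.0049]);YAW=-5.44
def arc(angles,z):
    s=read_state()
    for a in angles:
        t=np.radians(YAW)+a;x,y=PIV+.12*np.array([np.cos(t),np.sin(t)])
        target(round(x,4),round(y,4),z,np.degrees(t)-90,s)
E
python3 -c "
from h import *
s=read_state();print(s['tcp_pos'],s['ft_force'],s['finger_gap'])
arc(np.arange(.1,.85,.1),s['tcp_pos'][2])"
```

```text
[ 0.633761   -0.01344865  0.13873501] [-0.12112795 -0.9911338  -0.10791654] 0.025316172322730195
(np.float64(0.6342), np.float64(-0.0043), np.float64(0.13873501419404183)) shift [-0.     -0.0122  0.0003] turn [-0.051  -0.0004 -0.0003]
(np.float64(0.6335), np.float64(0.0077), np.float64(0.13873501419404183)) shift [-0.     -0.0281  0.0024] turn [-0.1177 -0.0004 -0.0003]
(np.float64(0.6317), np.float64(0.0195), np.float64(0.13873501419404183)) shift [-0.     -0.0436  0.0059] turn [-0.1843 -0.0004 -0.0003]
(np.float64(0.6287), np.float64(0.0311), np.float64(0.13873501419404183)) shift [-0.     -0.0588  0.011 ] turn [-0.251  -0.0003 -0.0004]
(np.float64(0.6245), np.float64(0.0424), np.float64(0.13873501419404183)) shift [-0.     -0.0734  0.0176] turn [-3.177e-01 -3.000e-04 -4.000e-04]
(np.float64(0.6192), np.float64(0.0532), np.float64(0.13873501419404183)) shift [-0.0001 -0.0873  0.0257] turn [-3.843e-01 -3.000e-04 -4.000e-04]
(np.float64(0.6129), np.float64(0.0634), np.float64(0.13873501419404183)) shift [-1.000e-04 -1.002e-01  3.510e-02] turn [-4.51e-01 -3.00e-04 -4.00e-04]
(np.float64(0.6056), np.float64(0.0729), np.float64(0.13873501419404183)) shift [-1.000e-04 -1.122e-01  4.570e-02] turn [-5.177e-01 -3.000e-04 -4.000e-04]
```

Emit:
step_arm --commands '[[[0,0,0],[0,0,0],1],[[0,0,0],[0,0,0],1],[[0,-0.012,0],[-0.051,0,0],1],[[0,-0.028,0.0024],[-0.118,0,0],1],[[0,-0.0436,0.006],[-0.184,0,0],1],[[0,-0.0588,0.011],[-0.251,0,0],1],[[0,-0.0734,0.0176],[-0.318,0,0],1],[[0,-0.0873,0.0257],[-0.384,0,0],1],[[0,-0.1,0.035],[-0.451,0,0],1],[[0,-0.112,0.0457],[-0.518,0,0],1]]'

```text
time: 20.05
tcp_pos: [0.6056, 0.0732, 0.1387]
eef_rot: [0.246, 0.663, 0.245, -0.663]
ft_force: [0.3, -0.9, -0.6]
finger_gap: 0.0215
```

```bash
python3 -c "
from h import *
s=read_state();print(s['tcp_pos'],s['ft_force'],s['finger_gap'])
v=s['tcp_pos'][:2]-PIV;print(np.hypot(*v),np.arctan2(v[1],v[0])-np.radians(YAW))
arc([.9,1.0,1.1,1.2,1.3,1.4,1.46,1.5,1.53,1.55],.1387)"
```

```text
[0.6055889  0.0731689  0.13871949] [ 0.26037237 -0.86899878 -0.57697402] 0.021516440623218617
0.12019436637818433 0.8019017253089172
(np.float64(0.5974), np.float64(0.0816), 0.1387) shift [ 0.     -0.0156  0.001 ] turn [-0.0636 -0.0002 -0.0008]
(np.float64(0.5883), np.float64(0.0895), 0.1387) shift [-0.     -0.0315  0.0033] turn [-0.1302 -0.0002 -0.0008]
(np.float64(0.5785), np.float64(0.0964), 0.1387) shift [-0.     -0.047   0.0072] turn [-0.1969 -0.0002 -0.0008]
(np.float64(0.5681), np.float64(0.1023), 0.1387) shift [-0.0001 -0.062   0.0126] turn [-2.636e-01 -1.000e-04 -8.000e-04]
(np.float64(0.5571), np.float64(0.1072), 0.1387) shift [-0.0001 -0.0765  0.0195] turn [-3.302e-01 -1.000e-04 -8.000e-04]
(np.float64(0.5457), np.float64(0.1109), 0.1387) shift [-0.0001 -0.0902  0.0278] turn [-0.3969 -0.     -0.0008]
(np.float64(0.5387), np.float64(0.1126), 0.1387) shift [-0.0001 -0.098   0.0334] turn [-0.4369 -0.     -0.0008]
(np.float64(0.534), np.float64(0.1135), 0.1387) shift [-1.00e-04 -1.03e-01  3.74e-02] turn [-0.4636  0.     -0.0008]
(np.float64(0.5304), np.float64(0.114), 0.1387) shift [-1.000e-04 -1.066e-01  4.060e-02] turn [-0.4836  0.     -0.0008]
(np.float64(0.5281), np.float64(0.1143), 0.1387) shift [-1.000e-04 -1.089e-01  4.260e-02] turn [-0.4969  0.     -0.0008]
```

Emit:
step_arm --commands '[[[0,-0.0156,0.001],[-0.064,0,0],1],[[0,-0.0315,0.0033],[-0.13,0,0],1],[[0,-0.047,0.0072],[-0.197,0,0],1],[[0,-0.062,0.0126],[-0.264,0,0],1],[[0,-0.0765,0.0195],[-0.33,0,0],1],[[0,-0.09,0.0278],[-0.397,0,0],1],[[0,-0.098,0.0334],[-0.437,0,0],1],[[0,-0.103,0.0374],[-0.464,0,0],1],[[0,-0.1066,0.0406],[-0.484,0,0],1],[[0,-0.109,0.0426],[-0.497,0,0],1]]'

```text
time: 21.05
tcp_pos: [0.5283, 0.1145, 0.1387]
eef_rot: [0.47, 0.529, 0.469, -0.529]
ft_force: [0.8, 3.0, -1.4]
finger_gap: 0.0212
```

Emit:
step_arm --commands '[[[0,-0.001,0],[0,0,0],1],[[0,-0.002,0],[0,0,0],1],[[0,-0.003,0],[0,0,0],1],[[0,-0.003,0],[0,0,0],1]]'

```text
time: 21.45
tcp_pos: [0.5263, 0.1147, 0.1387]
eef_rot: [0.47, 0.529, 0.469, -0.529]
ft_force: [3.2, 3.6, -1.7]
finger_gap: 0.0222
```

```bash
python3 -c "
from h import *
s=read_state();print(s['tcp_pos'],s['ft_force'],s['finger_gap'])
v=s['tcp_pos'][:2]-PIV;print(np.hypot(*v),np.arctan2(v[1],v[0])-np.radians(YAW))"
```

```text
[0.52626695 0.11470703 0.13867766] [ 3.24806975  3.59411924 -1.65506874] 0.02216780028969465
0.12021419737424101 1.5651941185923786
```

Emit:
step_arm --commands '[[[0,-0.001,0],[0,0,0],1],[[0,-0.002,0],[0,0,0],1],[[0,-0.003,0],[0,0,0],1],[[0,-0.003,0],[0,0,0],1]]'

```text
time: 21.85
tcp_pos: [0.5255, 0.1149, 0.1388]
eef_rot: [0.47, 0.53, 0.468, -0.528]
ft_force: [14.6, 3.1, -10.2]
finger_gap: 0.0217
```

The stop is reached: reaction 15 N, angle about 1.57 rad. Relaxing, releasing and rising clear.

Emit:
step_arm --commands '[[[0,0.001,0],[0,0,0],1],[[0,0.0015,0],[0,0,0],0.5],[[0,0.0015,0],[0,0,0],0.5],[[0,0.0015,0],[0,0,0],0.5],[[0,0.0015,0],[0,0,0],0.5],[[-0.03,0.0015,0],[0,0,0],0.5],[[-0.08,0.0015,0],[0,0,0],0.5],[[-0.13,0.0015,0],[0,0,0],0.5],[[-0.18,0.0015,0],[0,0,0],0.5],[[-0.2,0.0015,0],[0,0,0],0.5]]'

```text
time: 22.85
tcp_pos: [0.5257, 0.1147, 0.292]
eef_rot: [0.47, 0.53, 0.469, -0.528]
ft_force: [0.2, 1.1, -1.7]
finger_gap: 0.0468
```

Emit:
step_arm --commands '[[[0,0,0.05],[0,0,0],0.5],[[0,0,0.1],[0,0,0],0.5],[[0,0,0.16],[0,0,0],0.5],[[0,0,0.22],[0,0,0],0.5],[[0,0,0.28],[0,0,0],0.5],[[0,0,0.34],[0,0,0],0.5],[[0,0,0.4],[0,0,0],0.5],[[0,0,0.4],[0,0,0],0.5]]'

```text
time: 23.65
tcp_pos: [0.4872, -0.1889, 0.2891]
eef_rot: [-0.468, -0.531, -0.467, 0.531]
ft_force: [-0.7, 0.5, 0.5]
finger_gap: 0.0469
```

```bash
python3 - <<'E'
from h import *
p,d=camera("top");im=cv2.cvtColor(p,cv2.COLOR_RGB2BGR);cv2.imwrite("pics/t5.png",cv2.resize(im[125:265,175:475],None,fx=2.6,fy=2.6,interpolation=cv2.INTER_CUBIC))
W=world("top",d);w=W.reshape(-1,3)
b=w[(w[:,2]>.109)&(w[:,2]<.124)&(w[:,0]>.45)&(w[:,0]<.6)&(w[:,1]>-.04)&(w[:,1]<.26)]
print("bar",len(b),cv2.minAreaRect(b[:,:2].astype(np.float32)))
q=w[(w[:,2]>.147)&(w[:,2]<.162)&(np.hypot(w[:,0]-.5255,w[:,1]-.115)<.03)];print("peg",len(q),q.mean(0))
Rm=np.array([[np.cos(np.radians(YAW)),-np.sin(np.radians(YAW))],[np.sin(np.radians(YAW)),np.cos(np.radians(YAW))]])
for x in(-.037,.037):
  for y in(-.074,0,.074):
    c=Rm@[x,y]+[.5281,.1446];q=w[(w[:,2]>.09)&(w[:,2]<.107)&(np.hypot(*(w[:,:2]-c).T)<.03)]
    print(x,y,len(q),((q.mean(0)[:2]-c)*1000).round(1),q[:,2].mean().round(4),q[:,2].std().round(4))
E
```

```text
bar 1402 ((0.5239508152008057, 0.10128957033157349), (0.25740891695022583, 0.044257115572690964), 84.583984375)
peg 53 [0.52463156 0.1132664  0.15648045]
-0.037 -0.074 197 [-2.3 -1.1] 0.1013 0.0023
-0.037 0 208 [-4.2  0.9] 0.1011 0.0027
-0.037 0.074 201 [-2.3  0.9] 0.1013 0.0028
0.037 -0.074 181 [ 2.4 -1.5] 0.1015 0.0022
0.037 0 184 [ 2.4 -2. ] 0.101 0.0025
0.037 0.074 194 [ 3.3 -0.3] 0.1015 0.0022
```

View pics/t5.png

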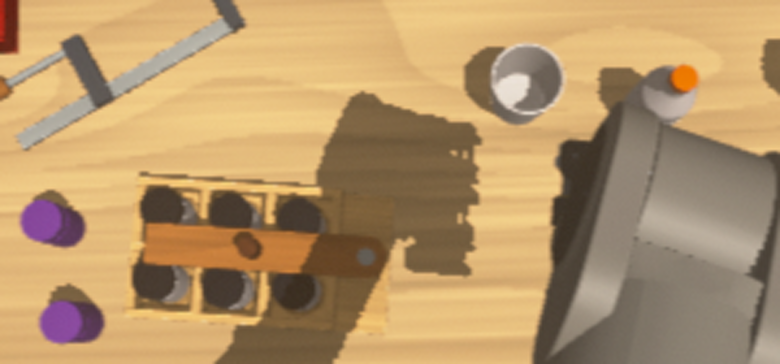

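The keeper lies over the row gap at 90.0° to the crate's x axis, which is the closed stop. All six lids are at z ≈ 0.101 m, and the arm is clear. Handing in.

```bash
python3 -c "
from bench import *
print(job_done())"
```

```text
the job is handed in; nothing more can be done
None
```

The two spare pots are standing in the two empty cells nearest the keeper's pivot, and the keeper is swung to its closed stop. I handed the job in with the robot's clock at about 24 s of the 67 s allowed; it gave no verdict.

- **Pots:** I lowered each spare until the wrist force showed it touching the pad (5 N and 13 N) before letting go. All six lids then measured 101–102 mm above the bench, right for pots down on their pads, and within about 4 mm of their cell centres.
- **Keeper:** I gripped the peg and swung it until the stop pushed back with about 15 N. From the top camera, the bar sits 90.0° (about 1.571 rad) from the crate's x axis.
- **Other objects:** The cup and the upper part of the glue bottle look unmoved in the last top view. The arm hid the wide pot there, so I couldn't re-check it by camera. The gripper stayed over 100 mm from its centre at all times.
- **Checks:** None failed or disagreed by more than the roughly 2 mm camera calibration.

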